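# Drop the blue length stop and close the bar clamp

### The arm

A 6-joint arm with a two-finger parallel gripper is mounted at the origin on the work surface. World frame = base frame: x ahead of the robot, y to its left, z up, the work surface at z = 0. Lengths are in m, angles in rad, forces in N, time in s.
With the tool pointing down it reaches from about 0.325 to 1 m from the base axis. Payload 5.1 kg.
Tool frame: the origin (TCP) lies midway between the tips of the shut fingers; the grasp point (between the pads) lies 19 mm behind it; z points along the fingers, x is the direction in which the jaws open and shut, and the axes are right-handed (so a half turn about z gives the same grasp; the last joint's range is limited). The gripper opens to 85 mm and grips with 20 to 120 N. Pads are 22 mm wide; open, the fingers measure 114 mm over their backs; the gripper's body (76 mm by 85 mm) begins 54 mm behind the grasp point. The pads swing forward as they close: fully open they stand 13 mm farther back than shut.
Start: joints at [-1.372, 0.124, 1.65, -0, 1.367, -0.083], TCP at [0.181, -0.624, 0.231] pointing down, gripper open.
Joint ranges: [-2.61, 2.61], [-1.02, 2.33], [0.03, 2.71], [-1.35, 4.49], [0.32, 2.68], [-2.91, 2.91]. Speed limits (rad/s): [2.57, 2.57, 3.14, 3.14, 3.14, 3.14].

### API

Orientations are given as a rotation vector (axis times angle).
In Python, from bench import readout, get_image, calibration, ticket, boxes_of, outline_of, place_of gives the robot as it stands.
- The arm moves only by the tool send_rows, never from a script. Its argument "increments" is a list of rows, each a list of 7 numbers: the shift along the world's x, y, z in mm, then the turn, a rotation vector about the world's x, y, z in degrees, then the finger opening in mm, from 0 to 85.4. In form: [[x, y, z, wx, wy, wz, jaw], ...]. A call has 1 to 10 rows; each row shifts and turns the commanded pose from where the row before left it; what a row does not reach is not made up. A row lasts 1/10 s, in which the tool goes at most 50 mm and 8.59 degrees, less where a joint would pass 70% of its speed; a pose out of reach is approached as far as the arm can. A call is refused whole if a number of a shift passes 50 or a number of a turn 8.59, either way. A call with a gripper value outside its range is refused whole. The fingers move at their own pace and stop on an object; "newtons" is the grip in N (left out, the last holds). Time passes only in rows, so rows that do not move let the fingers close. It gives the time, the measured TCP pose, the force and the opening at its end, in the units of the state.
- readout.get_obs(): the state, without advancing time (a new reading comes with each control period).
- get_image(name): name is "scene" or "top" or "wrist"; returns the picture (384x512x3 uint8, red, green, blue); there is no depth.
- calibration(name): a dict with "intrinsics" (3x3 intrinsics, pixels), "extrinsics" (4x4, takes a point from camera to world coordinates). Camera axes: x right, y up, looking along -z (the intrinsics and any distortion apply to the point x, -y, -z); pixel columns grow to the right and rows downward; lengths in m; the calibration is good to about 2 mm. A picture is of the moment at which its call begins: read the wrist's pose just before it. calibration takes no time and is no camera call; for the wrist camera it gives the pose at the moment of the call.
- ticket.job_done(): hands the job in, once; it reports no verdict.
Trained networks look in the newest picture that a camera, given by its name, has taken for a name from the list of things; names that differ only in an ending like _2 or _b are one class to them, and where a whole thing is asked for, a point or a joint stands for the part that bears it (a point fixed in the world has none). Each returns a list of dicts, best first, with "conf" (0 to 1); they miss things now and then, are a little off and sometimes report something else, mostly with a low value. They report only what shows in the picture. A call takes as long as a camera call.
- boxes_of(camera, label): "extent" ([left, top, width, height] in pixels, round what is visible of it).
- outline_of(camera, label): "region" (384x512 bool, what is visible of it) and "extent" ([left, top, width, height] in pixels, round what is visible of it).
- place_of(camera, label): "point" ([column, row] in pixels: a listed point, or the origin of a listed thing).
The state is a dict: "time": time; "q": joint angles; "qd": joint speeds; "joint_torque": joint torques, N m; "tool_pos": TCP position; "eef_rot": TCP orientation; "contact_force": force on the tool from outside, world axes, zero at the start; "ft_torque": the same for the moment, N m; "grip_width": finger opening in m.
Only numpy, scipy, OpenCV 4.12 (cv2) and the standard library are available. Lean on these libraries where they do the work, as an engineer would, in place of code of your own. Each camera call takes 0.05 s, during which the arm holds its last target.

### The job

The next bar has to pass over the blue stop of the length-stop rail: with the fingertips, gently push the blue-capped stop pin all the way down, where it stays by itself. Then gently press the green button on the grey clamp control box right in, let it spring back and withdraw. Only press these two: lift nothing, do not touch the other stops or the red and yellow buttons, and leave everything lying about where it is.

Things in the scene. Friction and masses are not known exactly. Their poses are not given: they have to be found in the camera images.
- cap_blue (a point): Centre of the flat top face of the blue stop pin's round plastic cap (24 mm diameter, 8 mm thick, on a brass stem), on one of four steel blocks (44 x 40 mm, tops 50 mm above the table) in a row on a 460 mm aluminium rail; block order varies, centres at least 68 mm apart. Pin up: cap top 72 mm above the table (it starts up to 4 mm lower); fully down: 58 mm, cap resting on its block. The point moves with the pin; x points across the rail, y along it.
- pin_blue (a joint): How far the blue pin is pushed down, m: 0 fully up, 0.014 fully down. Moves straight down against about 4 N of friction and stays where it is left; no spring, and a rigid stop at the end.
- cap_orange (a point): Centre of the top face of the orange stop pin's cap, same shape as the blue one, on its own block; stays as it is.
- cap_white (a point): Centre of the top face of the white stop pin's cap, same shape; stays as it is.
- cap_black (a point): Centre of the top face of the black stop pin's cap, same shape, already fully down at the start (cap top 58 mm above the table); stays as it is.
- stop_blue: Steel block (44 x 40 x 30 mm) on the rail that carries the blue pin; origin at the centre of its underside, 20 mm above the table; y along the rail.
- face_green (a point): Centre of the flat face of the green push button (26 mm diameter, in an aluminium collar of 38 mm) on the grey control box (80 x 200 x 46 mm) that lies between the robot and the rail. Three buttons in a row, order varies, 60 mm apart; face 64 mm above the table when out. The point moves with the button; y runs along the row.
- button_green (a joint): How far the green button is pressed, m: 0 out, 0.006 fully in (about 1.5 N to start, 4.5 N at the end, then a rigid stop). Its spring pushes it back out.
- button_red (a joint): How far the red button is pressed, m: same button as the green one; leave alone.
- button_yellow (a joint): How far the yellow button is pressed, m: same button as the green one; leave alone.
- panel: The grey control box, fixed to the table, 80 x 200 x 46 mm; origin at the centre of its underside, y along the row of buttons.
- switch_green: Fixed aluminium collar of the green button, 38 mm diameter, 8 mm high; origin at the centre of its underside on top of the control box.
- profile_mid (a point): Centre of a loose hollow aluminium bar, 30 x 100 x 25 mm, lying lengthwise on the green block at the rail's -y end, top 75 mm above the table; bystander.
- tape_mid (a point): Centre of a loose yellow ring of tape lying flat, 90 mm diameter, 25 mm high; bystander on the left.
- can_mid (a point): Centre of a standing spray can, 54 mm diameter, 140 mm high; bystander on the left.
- jar_mid (a point): Centre of a standing jar, 60 mm diameter, 65 mm high; bystander on the right.
- mallet_grip (a point): Handle of a hammer about 260 mm long lying beyond the rail; bystander.
- bracket_mid (a point): Middle of a dark steel angle bracket, 60 x 40 x 60 mm; bystander on the right.
- stop_orange: Steel block that carries the orange pin, like the blue one's; not to be touched.
- stop_white: Steel block that carries the white pin, like the blue one's; not to be touched.
- stop_black: Steel block that carries the black pin, like the blue one's; not to be touched.
- switch_red: Fixed collar of the red button, like the green one's (38 mm diameter); origin at the centre of its underside, 46 mm above the table and 18 mm below the button's face; not to be touched.
- switch_yellow: Fixed collar of the yellow button, like the green one's (38 mm diameter); origin at the centre of its underside, 46 mm above the table and 18 mm below the button's face; not to be touched.

How it is judged:
By the outcome, as a careful person would: the job done as asked, in the order asked, and still so for the second after the job is handed in, with the robot touching nothing.
It also fails if it takes over 40 s, if anything falls off the work surface, if the arm or the gripper's body presses on something with over 40 N, if the wrist force passes 120 N, or if a joint passes its speed limit or range.

## Working session

There is one attempt and no reset: what is moved stays moved. The work goes in short steps, Python scripts to look and compute and a tool call to move; the robot and the scene stay as the last step left them, time stands still between calls to the robot, and variables do not carry over. Pictures are saved under pics/ and viewed, and the job is handed in when it is done.

Besides the shell and the picture viewer there is one more tool, called as name(argument=value, ...) on one line, values as JSON. send_rows: Moves the arm, as the interface text tells. Its arguments: {"type":"object","properties":{"increments":{"type":"array"},"newtons":{"type":"number"}},"required":["increments"]}

```bash
ls; mkdir -p pics; python3 - <<'E'
from bench import *
import cv2
o=readout.get_obs();print(o)
for c in ["scene","top"]:
    im=get_image(c);cv2.imwrite(f"pics/{c}0.png",im[:,:,::-1])
    k=calibration(c);print(c,k)
    for l in ["cap_blue","face_green","cap_orange","cap_white","cap_black","switch_red","switch_yellow"]:
        print(l,[(r['conf'],r['point']) for r in place_of(c,l)][:3])
print(readout.get_obs()['time'])
E
```

```text
pics
{'time': 0.0, 'q': array([-1.37164491e+00,  1.24496795e-01,  1.65170365e+00, -2.00757151e-05,
        1.36748199e+00, -8.26093219e-02]), 'qd': array([-0.00070129,  0.00047352, -0.00055926,  0.00032471, -0.00131482,
       -0.0005309 ]), 'joint_torque': array([-4.32887837e-04, -4.23617649e+01, -3.65449190e+01, -1.76680901e-04,
        6.75342380e-03, -3.59719124e-06]), 'tool_pos': array([ 0.18056884, -0.62377065,  0.23004087]), 'eef_rot': array([-2.51026076e+00,  1.88667834e+00,  2.47185222e-03]), 'contact_force': array([ 0.00417135, -0.65943304, -0.31742348]), 'ft_torque': array([-0.05504665, -0.03155364,  0.00196193]), 'grip_width': 0.08575299692898904}
scene {'intrinsics': array([[419.86234126,   0.        , 259.3745809 ],
       [  0.        , 419.86234126, 192.42976641],
       [  0.        ,   0.        ,   1.        ]]), 'extrinsics': array([[ 0.87648937, -0.34671343,  0.33400027,  1.02201564],
       [ 0.48112558,  0.60653921, -0.6329521 , -0.8271043 ],
       [ 0.01686873,  0.71547186,  0.69843787,  1.02582053],
       [ 0.        ,  0.        ,  0.        ,  1.        ]
[... 410 characters left out ...]
94.89426853],
       [  0.        ,   0.        ,   1.        ]]), 'extrinsics': array([[ 0.00438181,  0.98843511, -0.15158108,  0.38363266],
       [-0.99981355,  0.00718112,  0.01792494,  0.03437232],
       [ 0.01880616,  0.15147428,  0.98828228,  1.17724659],
       [ 0.        ,  0.        ,  0.        ,  1.        ]])}
cap_blue [(0.43, [279.8, 173.8])]
face_green [(0.57, [128.7, 252.1]), (0.41, [269.8, 231.5])]
cap_orange [(0.5, [251.0, 175.9]), (0.46, [312.9, 231.9])]
cap_white [(0.62, [189.2, 176.1]), (0.49, [318.8, 177.0])]
cap_black [(0.58, [222.9, 177.3]), (0.54, [194.4, 177.2]), (0.35, [289.9, 233.7])]
switch_red [(0.45, [284.7, 227.7])]
switch_yellow [(0.49, [312.2, 233.1])]
0.8
```

```bash
python3 - <<'E'
import cv2
a=cv2.imread("pics/scene0.png");b=cv2.imread("pics/top0.png")
cv2.imwrite("pics/a1.png",cv2.resize(a,(800,600)))
cv2.imwrite("pics/b1.png",cv2.resize(b[130:280,150:350],(800,600),interpolation=cv2.INTER_CUBIC))
cv2.imwrite("pics/b2.png",b)
E
```

```text
(no output)
```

View pics/a1.png

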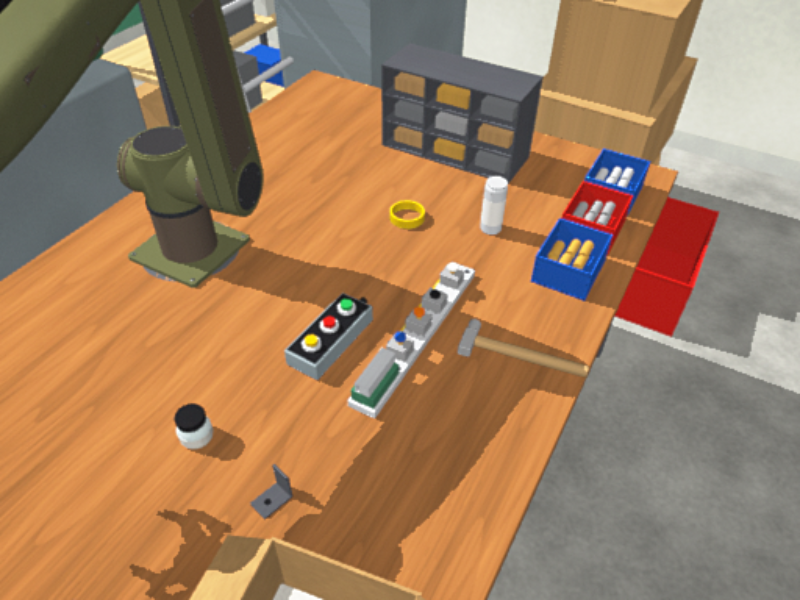

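View pics/b1.png

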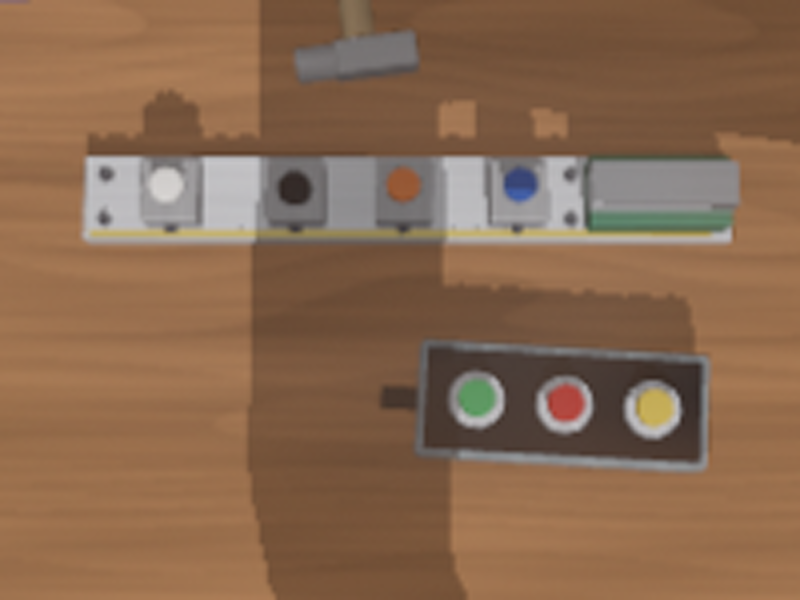

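View pics/b2.png

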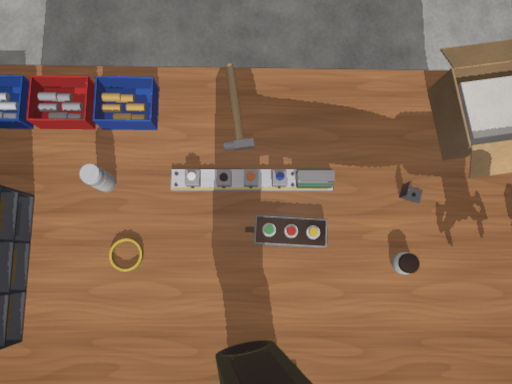

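The top view shows the blue cap at about (280,176), between orange and the bar on the green block, and the green button at about (269,229) at the box's left end. I'll refine these by colour centroid and triangulate.

```bash
cat > h.py <<'E'
import numpy as np,cv2
from bench import *
def ray(k,p):
    K=k['intrinsics'];T=np.array(k['extrinsics'])
    d=np.array([(p[0]-K[0,2])/K[0,0],-(p[1]-K[1,2])/K[1,1],-1.])
    return T[:3,3],T[:3,:3]@d
def onz(k,p,z):
    o,d=ray(k,p);return o+d*(z-o[2])/d[2]
def tri(rs):
    A=0;b=0
    for o,d in rs:
        d=d/np.linalg.norm(d);P=np.eye(3)-np.outer(d,d);A=A+P;b=b+P@o
    return np.linalg.solve(A,b)
H={'blue':(105,130,90,40),'green':(45,80,70,50),'red':(0,6,120,80),'yellow':(20,32,110,90),'orange':(5,16,130,80)}
def col(im,c,guess,r=9):
    hsv=cv2.cvtColor(im,cv2.COLOR_RGB2HSV);a,b,s,v=H[c]
    m=(hsv[...,0]>=a)&(hsv[...,0]<=b)&(hsv[...,1]>=s)&(hsv[...,2]>=v)
    ys,xs=np.nonzero(m);k=np.hypot(xs-guess[0],ys-guess[1])<r
    return np.array([xs[k].mean(),ys[k].mean()]),k.sum()
E
python3 - <<'E'
from h import *
ks=calibration('scene');kt=calibration('top')
a=cv2.imread("pics/scene0.png")[:,:,::-1].copy();b=cv2.imread("pics/top0.png")[:,:,::-1].copy()
for n,z,gs,gt in [('blue',.068,(256,216),(280,176)),('green',.064,(221.6,194.6),(269.2,229.3)),('red',.064,(211,207),(291,231)),('yellow',.064,(199,219),(313,232))]:
    ps,ns=col(a,n,gs);pt,nt=col(b,n,gt)
    print(n,ps,ns,pt,nt,onz(ks,ps,z),onz(kt,pt,z),tri([ray(ks,ps),ray(kt,pt)]))
for c,p in [('white',(191.5,176.2)),('black',(223.7,177)),('orange',(250.8,176.1)),('blue',(280,176))]: print(c,onz(kt,p,.07))
for p in [(168,215/1),]: pass
for p in [(150+85/4,130+241/4),(150+731/4,130+241/4)]: print('rail',onz(kt,p,.02))
E
```

```text
blue [255.65 215.1 ] 40 [279.57142857 175.67346939] 49 [ 0.60229141 -0.05284577  0.068     ] [ 0.60737109 -0.05211672  0.068     ] [ 0.60502529 -0.05322449  0.07035588]
green [221.43636364 194.25454545] 55 [268.67857143 229.        ] 56 [ 0.45881035 -0.02428884  0.064     ] [ 0.46193755 -0.02246034  0.064     ] [ 0.46046034 -0.02350862  0.06439525]
red [210.23529412 205.56862745] 51 [290.93103448 230.39655172] 58 [ 0.45550104 -0.08503214  0.064     ] [ 0.45852801 -0.08232349  0.064     ] [ 0.45693256 -0.08357342  0.06366294]
yellow [198.68852459 217.19672131] 61 [313.06779661 231.47457627] 59 [ 0.45218997 -0.14415306  0.064     ] [ 0.45596853 -0.14194885  0.064     ] [ 0.45421971 -0.14320644  0.06441427]
white [0.60355589 0.18748977 0.07      ]
black [0.60205135 0.10013684 0.07      ]
orange [0.60514383 0.02648426 0.07      ]
blue [ 0.60607001 -0.05312669  0.07      ]
rail [0.57266093 0.25024601 0.02      ]
rail [ 0.57608152 -0.20697139  0.02      ]
```

send_rows(increments=[[10, 15, 5, 0, 0, 0, 0], [25, 37, 5, 0, 0, 0, 0], [25, 37, 0, 0, 0, 0, 0], [25, 37, 0, 0, 0, 0, 0], [25, 37, 0, 0, 0, 0, 0], [25, 37, 0, 0, 0, 0, 0], [25, 37, 0, 0, 0, 0, 0], [25, 37, 0, 0, 0, 0, 0], [25, 37, 0, 0, 0, 0, 0], [25, 37, 0, 0, 0, 0, 0]], newtons=20)

```text
time: 1.8
tool_pos: [0.4164, -0.2739, 0.2419]
eef_rot: [-2.511, 1.887, -0.002]
contact_force: [-0.4, -0.6, 0.1]
grip_width: -0.0002
```

send_rows(increments=[[25, 37, 0, 0, 0, 0, 0], [25, 37, 0, 0, 0, 0, 0], [25, 37, 0, 0, 0, 0, 0], [25, 37, 0, 0, 0, 0, 0], [25, 37, 0, 0, 0, 0, 0], [10, 15, 0, 0, 0, 0, 0], [0, 0, 0, 0, 0, 0, 0], [0, 0, 0, 0, 0, 0, 0]])

```text
time: 2.6
tool_pos: [0.5503, -0.0758, 0.2415]
eef_rot: [2.512, -1.886, -0.0]
contact_force: [0.3, 0.6, 0.4]
grip_width: -0.0002
```

```bash
python3 - <<'E'
from h import *
from scipy.spatial.transform import Rotation as R
o=readout.get_obs();print(o['time'],o['tool_pos'],R.from_rotvec(o['eef_rot']).as_matrix().round(3).tolist(),o['contact_force'],o['grip_width'])
k=calibration('wrist');print(k)
im=get_image('wrist');cv2.imwrite('pics/w1.png',im[:,:,::-1])
for l in ["cap_blue","face_green"]:
    for r in place_of('wrist',l)[:3]: print(l,r['conf'],r['point'],onz(k,r['point'],.07 if l[0]=='c' else .064))
E
```

```text
2.6 [ 0.55034169 -0.07580286  0.24146688] [[0.279, -0.96, -0.0], [-0.96, -0.279, -0.0], [0.0, 0.0, -1.0]] [0.27387578 0.56155495 0.38218773] -0.00021590343445386805
{'intrinsics': array([[342.01842314,   0.        , 253.83828283],
       [  0.        , 342.01842314, 186.51841479],
       [  0.        ,   0.        ,   1.        ]]), 'extrinsics': array([[ 0.27926079,  0.91011441,  0.306113  ,  0.6288469 ],
       [-0.96021461,  0.26430791,  0.09016228, -0.05196101],
       [ 0.0011499 , -0.31911297,  0.94771599,  0.38436324],
       [ 0.        ,  0.        ,  0.        ,  1.        ]])}
cap_blue 0.78 [246.9, 97.4] [ 0.60608798 -0.052514    0.07      ]
face_green 0.97 [181.8, 229.7] [ 0.4594867  -0.02417858  0.064     ]
```

View pics/w1.png

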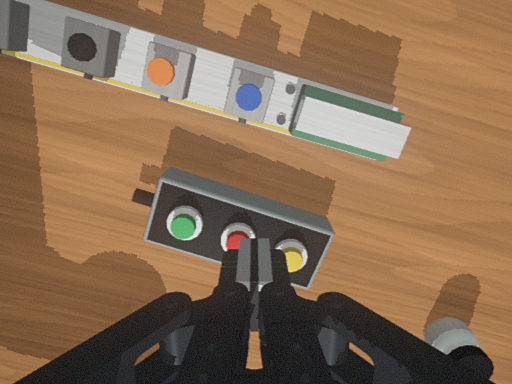

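The wrist picture shows the blue cap at about (249,97) and the green button at about (183,226). They project to the same positions as before, within 1–2 mm. Next I move above the blue cap.

send_rows(increments=[[25, 10, 0, 0, 0, 0, 0], [25, 10, 0, 0, 0, 0, 0], [4.7, 2.8, -30, 0, 0, 0, 0], [0, 0, -40, 0, 0, 0, 0], [0, 0, -40, 0, 0, 0, 0], [0, 0, -25, 0, 0, 0, 0], [0, 0, -10, 0, 0, 0, 0], [0, 0, 0, 0, 0, 0, 0], [0, 0, 0, 0, 0, 0, 0]])

```text
time: 3.65
tool_pos: [0.6064, -0.0543, 0.0981]
eef_rot: [-2.51, 1.888, -0.004]
contact_force: [0.8, 0.0, 0.5]
grip_width: 0.0002
```

```bash
python3 - <<'E'
from h import *
o=readout.get_obs();print(o['time'],o['tool_pos'],o['contact_force'],o['grip_width'])
k=calibration('wrist')
im=get_image('wrist');cv2.imwrite('pics/w2.png',im[:,:,::-1])
for l in ["cap_blue","face_green"]:
    for r in place_of('wrist',l)[:3]: print(l,r['conf'],r['point'],onz(k,r['point'],.07 if l[0]=='c' else .064))
E
```

```text
3.65 [ 0.60640261 -0.05429125  0.09810832] [0.76824603 0.00361197 0.52223022] 0.00019675657937706474
cap_blue 0.59 [250.6, 230.8] [ 0.604514   -0.05218871  0.07      ]
```

View pics/w2.png

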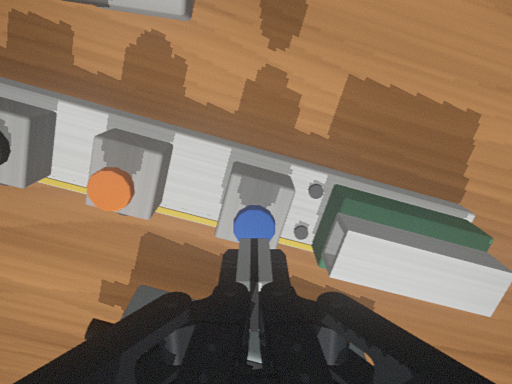

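Fingertips are centred over the blue cap, which sits at about (254,225) in the image. I'll lower gently and watch the force.

send_rows(increments=[[-1, 1, -10, 0, 0, 0, 0], [0, 0, -8, 0, 0, 0, 0], [0, 0, -4, 0, 0, 0, 0], [0, 0, -2, 0, 0, 0, 0], [0, 0, -2, 0, 0, 0, 0], [0, 0, -2, 0, 0, 0, 0], [0, 0, -2, 0, 0, 0, 0], [0, 0, -1, 0, 0, 0, 0], [0, 0, 0, 0, 0, 0, 0]])

```text
time: 4.7
tool_pos: [0.6046, -0.0526, 0.0653]
eef_rot: [-2.511, 1.887, -0.001]
contact_force: [-1.4, 0.1, 0.9]
grip_width: 0.0
```

send_rows(increments=[[0, 0, -1, 0, 0, 0, 0], [0, 0, -1, 0, 0, 0, 0], [0, 0, -1, 0, 0, 0, 0], [0, 0, -1, 0, 0, 0, 0]])

```text
time: 5.1
tool_pos: [0.6047, -0.0525, 0.0614]
eef_rot: [-2.511, 1.887, -0.001]
contact_force: [-1.9, 0.9, 4.0]
grip_width: 0.0
```

```bash
python3 - <<'E'
from h import *
for i in range(3):
    im=get_image('wrist');o=readout.get_obs();print(o['time'],o['tool_pos'],o['contact_force'])
cv2.imwrite('pics/w3.png',im[:,:,::-1])
E
```

```text
5.15 [ 0.60462359 -0.0525709   0.06123106] [-1.36857481 -0.38467665  3.57007751]
5.2 [ 0.60461921 -0.05258343  0.06123173] [-0.52111925  0.24526804  2.53027998]
5.25 [ 0.6046067  -0.0525787   0.06121599] [-1.41107421  1.41747213  1.66269763]
```

View pics/w3.png

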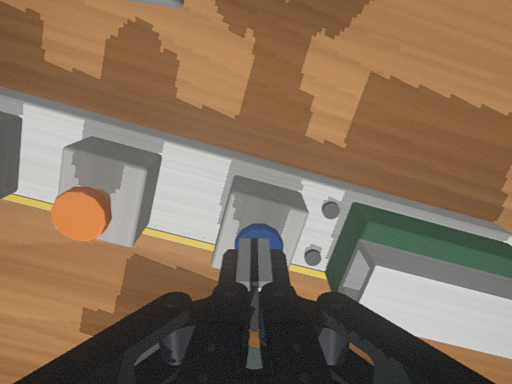

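In the picture the tips press on the blue cap at about (258,240), and the force is about 4 N while moving. I'll continue in 1 mm steps to the stop.

send_rows(increments=[[0, 0, -1, 0, 0, 0, 0], [0, 0, -1, 0, 0, 0, 0]])

```text
time: 5.45
tool_pos: [0.6046, -0.0526, 0.0594]
eef_rot: [-2.511, 1.887, -0.001]
contact_force: [-1.5, 1.5, 4.1]
grip_width: 0.0004
```

send_rows(increments=[[0, 0, -0.7, 0, 0, 0, 0]])

```text
time: 5.55
tool_pos: [0.6046, -0.0526, 0.0587]
eef_rot: [-2.511, 1.887, -0.001]
contact_force: [-1.5, 1.3, 3.3]
grip_width: 0.0001
```

send_rows(increments=[[0, 0, -0.5, 0, 0, 0, 0]])

```text
time: 5.65
tool_pos: [0.6046, -0.0526, 0.0582]
eef_rot: [-2.511, 1.887, -0.001]
contact_force: [-1.0, 0.7, 3.1]
grip_width: -0.0001
```

send_rows(increments=[[0, 0, -0.5, 0, 0, 0, 0]])

```text
time: 5.75
tool_pos: [0.6047, -0.0526, 0.0581]
eef_rot: [-2.511, 1.887, -0.0]
contact_force: [-2.1, 1.7, 6.9]
grip_width: -0.0001
```

send_rows(increments=[[0, 0, -0.5, 0, 0, 0, 0]])

```text
time: 5.85
tool_pos: [0.6047, -0.0526, 0.058]
eef_rot: [-2.511, 1.887, -0.0]
contact_force: [-4.6, 0.5, 10.1]
grip_width: -0.0002
```

The tip stopped at 58 mm and the force is climbing, so the pin is at its stop. I'll raise straight up and check.

send_rows(increments=[[0, 0, 2, 0, 0, 0, 0], [0, 0, 8, 0, 0, 0, 0], [0, 0, 20, 0, 0, 0, 0], [0, 0, 25, 0, 0, 0, 0], [-25, 5, 15, 0, 0, 0, 0], [-35, 7, 0, 0, 0, 0, 0], [-35, 7, 0, 0, 0, 0, 0], [-35, 7, 0, 0, 0, 0, 0], [-15, 3, 0, 0, 0, 0, 0], [0, 0, 0, 0, 0, 0, 0]])

```text
time: 6.85
tool_pos: [0.4577, -0.0232, 0.1267]
eef_rot: [2.511, -1.887, -0.0]
contact_force: [-0.6, -0.0, 0.5]
grip_width: 0.0
```

```bash
python3 - <<'E'
from h import *
o=readout.get_obs();print(o['time'],o['tool_pos'],o['contact_force'],o['grip_width'])
k=calibration('wrist')
im=get_image('wrist');cv2.imwrite('pics/w4.png',im[:,:,::-1])
for l in ["cap_blue","face_green"]:
    for r in place_of('wrist',l)[:3]: print(l,r['conf'],r['point'],onz(k,r['point'],.058 if l[0]=='c' else .064),onz(k,r['point'],.07))
s=get_image('scene');t=get_image('top')
cv2.imwrite('pics/s4.png',s[:,:,::-1])
cv2.imwrite("pics/s4c.png",cv2.resize(s[150:270,180:340,::-1],(800,600),interpolation=cv2.INTER_CUBIC))
ps,n1=col(s,'blue',(256,217));print(ps,n1)
E
```

```text
6.85 [ 0.45768003 -0.02321348  0.1266943 ] [-0.61423185 -0.03673897  0.48505212] 1.525248707508771e-05
face_green 0.92 [256.9, 202.5] [ 0.45989035 -0.02385433  0.064     ] [ 0.46211757 -0.02314313  0.07      ]
[255.70731707 217.92682927] 41
```

View pics/w4.png

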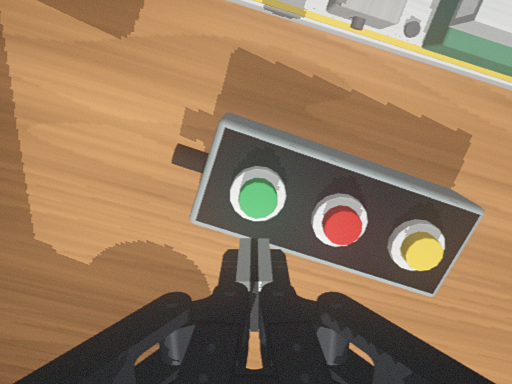

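View pics/s4c.png

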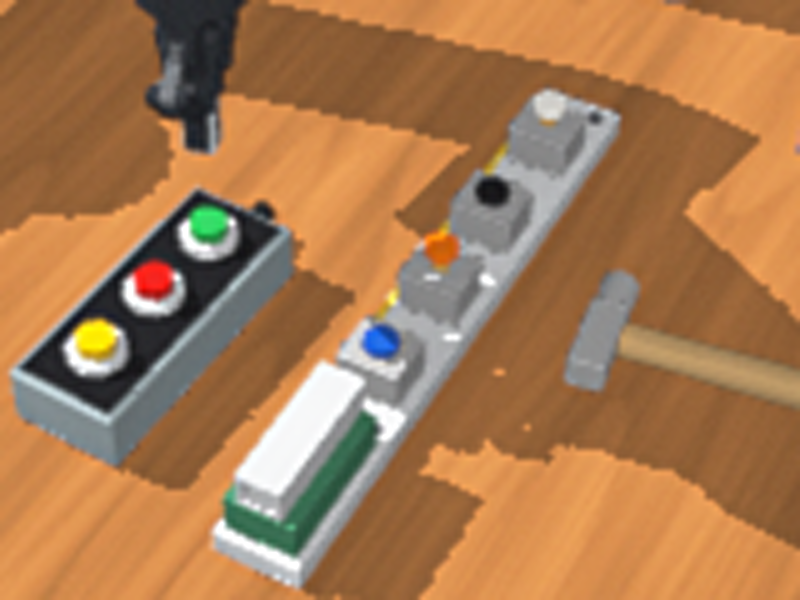

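In the scene crop the blue cap sits on its block at about (380,341), like the black one, and its centroid dropped 2.8 px. The other pins are unchanged. Next is the green button, seen by the wrist camera at (257,200).

send_rows(increments=[[1.5, -0.5, -15, 0, 0, 0, 0], [0, 0, -20, 0, 0, 0, 0], [0, 0, -12, 0, 0, 0, 0], [0, 0, -7, 0, 0, 0, 0], [0, 0, -3, 0, 0, 0, 0], [0, 0, 0, 0, 0, 0, 0]])

```text
time: 7.7
tool_pos: [0.4611, -0.0241, 0.07]
eef_rot: [2.511, -1.887, -0.0]
contact_force: [0.1, -0.1, 0.3]
grip_width: -0.0005
```

send_rows(increments=[[0, 0, -2, 0, 0, 0, 0], [0, 0, -2, 0, 0, 0, 0], [0, 0, -2, 0, 0, 0, 0], [0, 0, -1, 0, 0, 0, 0]])

```text
time: 8.1
tool_pos: [0.4612, -0.0241, 0.0634]
eef_rot: [-2.511, 1.887, -0.001]
contact_force: [-0.9, 0.1, 1.3]
grip_width: 0.0
```

send_rows(increments=[[0, 0, -1, 0, 0, 0, 0], [0, 0, -1, 0, 0, 0, 0], [0, 0, -1, 0, 0, 0, 0], [0, 0, -1, 0, 0, 0, 0]])

```text
time: 8.5
tool_pos: [0.4612, -0.0241, 0.0594]
eef_rot: [-2.511, 1.887, -0.001]
contact_force: [-0.7, 0.4, 4.0]
grip_width: -0.0001
```

send_rows(increments=[[0, 0, -1, 0, 0, 0, 0]])

```text
time: 8.6
tool_pos: [0.4612, -0.0241, 0.0584]
eef_rot: [-2.511, 1.887, -0.001]
contact_force: [-1.0, 0.5, 4.4]
grip_width: -0.0001
```

send_rows(increments=[[0, 0, -0.5, 0, 0, 0, 0]])

```text
time: 8.7
tool_pos: [0.4612, -0.0241, 0.058]
eef_rot: [-2.511, 1.887, -0.001]
contact_force: [-1.4, 0.9, 7.5]
grip_width: -0.0001
```

send_rows(increments=[[0, 0, -0.5, 0, 0, 0, 0]])

```text
time: 8.8
tool_pos: [0.4612, -0.0241, 0.0579]
eef_rot: [2.511, -1.887, 0.0]
contact_force: [-2.5, -0.2, 11.4]
grip_width: 0.0003
```

The force rose past the spring to 11 N at 58 mm, so the button is right in. I'll withdraw.

send_rows(increments=[[0, 0, 2, 0, 0, 0, 0], [0, 0, 4, 0, 0, 0, 0], [0, 0, 10, 0, 0, 0, 0], [0, 0, 25, 0, 0, 0, 0], [0, 0, 30, 0, 0, 0, 0], [0, 0, 30, 0, 0, 0, 0], [-15, 0, 20, 0, 0, 0, 0], [-10, 0, 10, 0, 0, 0, 0], [0, 0, 0, 0, 0, 0, 0], [0, 0, 0, 0, 0, 0, 0]])

```text
time: 9.8
tool_pos: [0.4357, -0.024, 0.1878]
eef_rot: [-2.511, 1.888, -0.0]
contact_force: [1.2, 0.5, -0.7]
grip_width: -0.0002
```

```bash
python3 - <<'E'
from h import *
o=readout.get_obs();print(o['time'],o['tool_pos'],o['contact_force'])
im=get_image('wrist');s=get_image('scene');t=get_image('top')
cv2.imwrite("pics/s5c.png",cv2.resize(s[150:270,180:340,::-1],(800,600),interpolation=cv2.INTER_CUBIC))
cv2.imwrite("pics/w5.png",im[:,:,::-1]);cv2.imwrite("pics/t5.png",t[:,:,::-1])
for n,g in [('blue',(256,217)),('green',(221.5,194.3)),('red',(210.2,205.6)),('yellow',(198.7,217.2))]: print(n,col(s,n,g))
E
```

```text
9.8 [ 0.43573959 -0.02400865  0.18782982] [ 1.16777842  0.52323825 -0.73333613]
blue (array([255.70731707, 217.92682927]), np.int64(41))
green (array([221.27118644, 194.01694915]), np.int64(59))
red (array([210.28571429, 205.67346939]), np.int64(49))
yellow (array([198.61290323, 217.17741935]), np.int64(62))
```

View pics/s5c.png

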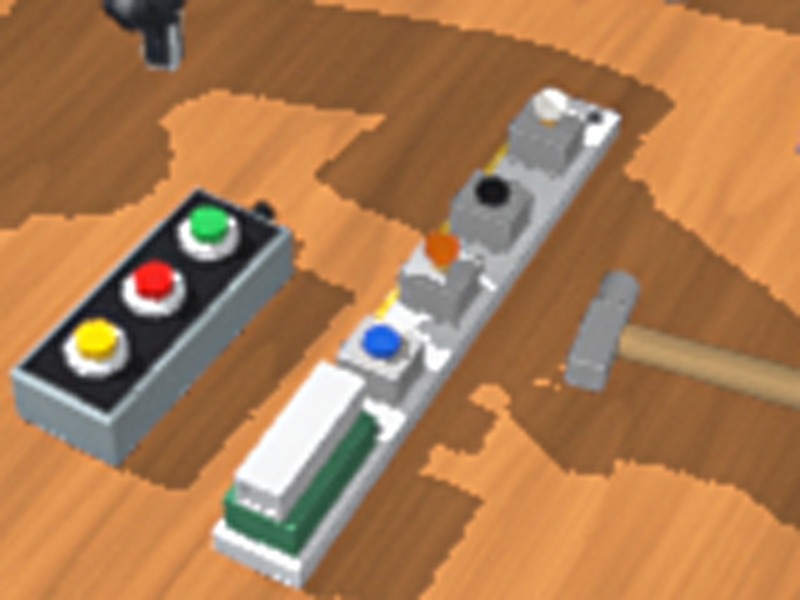

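View pics/w5.png

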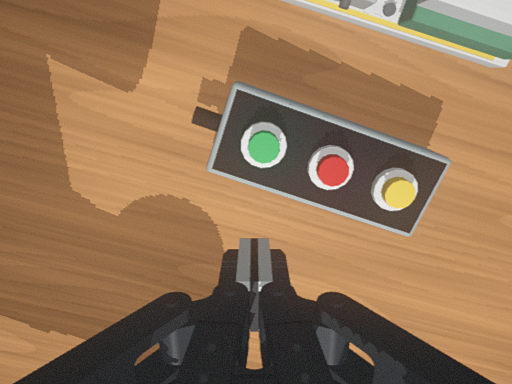

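The blue cap is down on its block at crop position (381,341). The green button has sprung back at (209,224), the other parts look unchanged, and the arm is clear. I'm handing the job in.

```bash
python3 - <<'E'
from bench import *
print(ticket.job_done(), readout.get_obs()['time'])
E
```

```text
the job is handed in; nothing more can be done
the job is handed in; nothing more can be done
```

The blue stop pin is fully down, and the green button was then pressed right in and has sprung back. I handed the job in about 10 s into the 40 s limit.

- **Blue pin:** I pushed it with the shut fingertips against about 4 N. It stopped at a tip height of 58 mm, where the reading reached about 10 N. After I let go, the scene picture showed the cap resting on its block, and it was still there in the last picture.
- **Green button:** I pressed it until it stopped at 58 mm, where the reading reached about 11 N. After I withdrew, its position in the scene picture was back within 0.3 px of the start.
- **Everything else:** The red and yellow buttons were within about 0.1 px of their start. The other pins, the bar and the hammer looked unchanged in the pictures. I saved a last top picture but did not view it, so the tape, can, jar and bracket were not checked at the end. The arm's path stayed well above everything on the table.
- **At the end:** The fingertips were 188 mm above the table, touching nothing. The force reading was about 1 N, which is sensor noise.

The positions found by the different cameras disagreed by up to 5 mm for the blue cap and 3 mm for the green button. I took values in between, confirmed with the wrist camera. None of the checks I made failed.

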